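# Bring a reject carton up to the gate, work the sagging bolt free and hold the gate ajar

### The job

Pull the sprung lever of the reject lane towards the gate through its full stroke so that the pusher brings the carton up, then ease the lever all the way back slowly without letting it fly. Then take the red knob of the sagging bolt, lift it so that the bolt's thick end clears the bent-up lip of the keeper while you draw the bolt back, and swing the gate open towards the robot by about 25 degrees. Finish still gripping the knob and holding the self-closing gate ajar, the bolt drawn, the carton left behind the gate; leave the other things on the table alone.

Things in the scene. Friction and masses are not known exactly. Their poses are not given: they have to be found in the camera images.
- fixture: Reject lane, fixed to the table: white base 225 mm wide, 205 long, aluminium walls 38 mm high, gate at the front, lever on the right. Origin: under the lane's middle at table height. Its x points from the gate to the back, away from the robot; y left, z up; yaw within 0.2 rad. In this frame the gate panel lies along y at x -85 mm, top z 95 mm; lever pivot (axis along y): x 15, z 45 mm.
- lever (a joint): Angle of the sprung lever on the lane's right side, rad. 0: at rest, leaning 0.5 rad back, away from the gate; 1.0: full stroke, leaning 0.5 rad towards the gate. Pivot to grip 120 mm. Its spring needs about 2 N at the grip at rest, 5 N at full stroke; let go, it flies back. It drives the orange pusher 55 mm per rad towards the gate.
- lever_grip (a point): Middle of the lever's round black grip, a bar 16 mm thick and 56 mm long lying along the lane's y axis, outside (-y) of the lever arm; 150 mm above the table at rest, 165 mm at mid stroke. Free below and round about: pinch it from above across x; it turns in the fingers as the lever swings.
- carton: The reject carton, green and white, 83 (x) x 122 (y) x 39 mm high, lying flat in the lane in front of the pusher. Origin: centre of its underside. At the start its origin is at x +35 to +43 mm in the lane's frame; after a full stroke it is at about -11 mm and stays there.
- gate (a joint): Angle of the gate, rad. 0 = shut, grows as its free (right-hand) end swings towards the robot (clockwise seen from above); free to 1.2. A spring closes it, about 2 N at the knob when shut and 4 N at 0.45 rad. It cannot open while the bolt's end is in the keeper.
- gate_hinge (a point): Gate's upright hinge axis at its left end, at table height (lane frame x -85, y 83 mm). Fixed with the lane.
- keeper_lip (a point): Middle of the top edge of the keeper's bent-up lip, 79.5 mm above the table (lane frame x -106, y -86 mm). The lip is 6 mm thick along y. The keeper, dark steel on a blue post, reaches from the lip 30 mm to the right (-y), top z 98 mm; the bolt's thick end sits in it, behind the lip.
- bolt (a joint): How far the bolt is drawn along the gate towards the hinge, m. 0 to 0.003 at the start (shot home), 0.040 fully drawn; its thick end is past the keeper from 0.024 on. Friction 1 N.
- bolt_lift (a joint): How far the sagging bolt is lifted in its loose straps, m. 0: hanging down; 0.012: the most. Its thick end (24 mm across, on a 9 mm rod) is caught behind the keeper's lip unless lifted by 6.5 mm or more. About 0.11 kg; it drops back if not held up. Once past the lip it need not be lifted.
- bolt_knob (a point): Grip point on the bolt's upright red knob, a round post 16 mm thick whose 20 mm cap ends 15 mm above this point. At the start 131 mm above the table, at x -107, y -32 to -29 mm in the lane's frame; 85 to 115 mm from the hinge as it is drawn. The post is free from above down to z 98 mm. Moves with bolt and gate.
- date_stamp: Bystander: red and black self-inking stamp, 35 x 58 x 80 mm, loose. Origin: centre of underside.
- tally_counter: Bystander: chromed hand tally counter, 76 x 56 x 30 mm, loose. Origin: centre of underside.
- safety_cutter: Bystander: yellow safety cutter, 31 x 143 x 18 mm, loose. Origin: centre of underside.
Mind the look-alikes: they are no part of the job. Of the things like the carton, leave any that is orange or yellow; of the rest the larger one is meant.

How it is judged:
On the way, in this order (a step that is already met when the one before it is completed fails the run):
1. the lever is pulled through its stroke and the carton pushed up (value of joint lever above 0.9 rad and x of carton in the frame of fixture below 0.002 m), for 0.1 s.
2. the lever is back at rest (value of joint each of lever, gate below 0.1 rad), for 0.2 s.
3. the bolt is drawn clear of the keeper (value of joint bolt above 0.022 m), for 0.1 s.
At the end, for the whole second after the job is handed in: The fingers grip the bolt's knob (more than 2 N) and hold the gate between 0.26 and 0.62 rad open, the bolt drawn by at least 18 mm, the lever back within 0.1 rad of rest, the carton lying flat in the lane in its forward place (value of joint gate between 0.26 and 0.62 rad and value of joint bolt above 0.018 m and contact force between the fingers and bolt_lift above 2 N and value of joint lever below 0.1 rad and x of carton in the frame of fixture between -0.05 and 0.004 m and z of carton in the frame of fixture below 0.02 m); the arm keeps its last pose, push and grip.
It fails at once if the lever is let fly back (velocity of joint lever below -2.5 rad/s).
It fails at once if a bystander is moved (distance of any of date_stamp, tally_counter, safety_cutter from where it was at the start of the episode above 0.02 m).
It also fails if it takes over 51 s, if anything falls off the work surface, if the arm or the gripper's body presses on something with over 40 N, if the wrist force passes 120 N, or if a joint passes its speed limit or range.

### The arm

A 6-joint arm with a two-finger parallel gripper is mounted at the origin on a cart in front of the work surface, level with it; the furniture and walls round the work are solid. World frame = base frame: x ahead of the robot, y to its left, z up, the work surface at z = 0. Lengths are in m, angles in rad, forces in N, time in s.
With the tool pointing down it reaches from about 0.375 to 0.75 m from the base axis. Payload 9 kg.
Tool frame: the origin (TCP) lies midway between the tips of the shut fingers; the grasp point (between the pads) lies 19 mm behind it; z points along the fingers, y is the line along which they close (so a half turn about z gives the same grasp; the last joint's range is limited). The gripper opens to 85 mm and grips with 20 to 120 N. Pads are 22 mm wide; open, the fingers measure 114 mm over their backs; the gripper's body (76 mm by 85 mm) begins 54 mm behind the grasp point. The pads swing forward as they close: fully open they stand 13 mm farther back than shut.
Start: joints at [-1.445, 0.104, 0.097, 1.564, 0, 1.353], TCP at [0.202, -0.565, 0.231] pointing down, gripper open.
Joint ranges: [-2.99, 2.99], [-0.84, 1.86], [-1.1, 1.16], [-1.84, 2.11], [-1.51, 1.56], [-3.14, 3.14]. Speed limits (rad/s): [2.22, 2.22, 2.57, 3.14, 3.14, 3.14].

### API

Orientations are given as a unit quaternion [w, x, y, z].
In Python, from cell import observe, cams, workorder gives the robot as it stands.
- The arm moves only by the tool servo_tool, never from a script. Its argument "moves" is one flat list of numbers, 4 for each row, row after row: the shift along the tool's x, y, z in cm, then the turn about the tool's z in degrees. In form: [tx, ty, tz, turn, tx, ty, tz, turn, ...]. A call has 1 to 12 rows; each row shifts and turns the commanded pose from where the row before left it, along the tool's axes as they then stand; what a row does not reach is not made up. A row lasts 1/10 s, in which the tool goes at most 50 mm and 8.59 degrees, less where a joint would pass 70% of its speed; a pose out of reach is approached as far as the arm can. A call with a gripper value outside its range is refused whole. "fingers" is the finger opening in cm, from 0 to 8.54, set as the call begins (left out, the last holds). The fingers move at their own pace and stop on an object; "grip_force" is the grip in N (left out, the last holds). Time passes only in rows, so rows that do not move let the fingers close. It gives the time, the measured TCP pose, the force, the opening and the grip force at its end, in the units of the state.
- observe(): the state, without advancing time (a new reading comes with each control period).
- cams.grab_frame(name): name is "scene" or "top"; returns a dict with "img" (400x640x3 uint8, red, green, blue), "z_map" (400x640 float32, m along the optical axis (not along the pixel's ray), 0 where there is no reading), "camera_matrix" (3x3 intrinsics, pixels), "rvec" (rotation vector, rad) and "tvec" (3), from world to camera coordinates, as OpenCV has them. Camera axes: x right, y down, z forward; pixel columns grow to the right and rows downward; lengths in m; the calibration is good to about 2 mm. A picture is of the moment at which its call begins.
- workorder.close_job(): hands the job in; it is judged then, once.
The state is a dict: "t": time; "joints": joint angles; "qd": joint speeds; "joint_torque": joint torques, N m; "position": TCP position; "tcp_rot": TCP orientation; "contact_force": force on the tool from outside, world axes, zero at the start; "ft_torque": the same for the moment, N m; "width": finger opening in m; "gripper_force": force on a finger pad.
Only numpy, scipy, OpenCV 4.12 (cv2) and the standard library are available. Lean on these libraries where they do the work, as an engineer would, in place of code of your own. Each camera call takes 0.05 s, during which the arm holds its last target. There are 200 camera calls.

## Working session

There is one attempt and no reset: what is moved stays moved. The work goes in short steps, Python scripts to look and compute and a tool call to move; the robot and the scene stay as the last step left them, time stands still between calls to the robot, and variables do not carry over. Pictures are saved under pics/ and viewed, at most 10 in all, crops included, and the job is handed in when it is done.

Besides the shell and the picture viewer there is one more tool, called as name(argument=value, ...) on one line, values as JSON. servo_tool: Moves the arm, as the interface text tells. Its arguments: {"type":"object","properties":{"moves":{"type":"array"},"fingers":{"type":"number"},"grip_force":{"type":"number"}},"required":["moves"]}

```bash
mkdir -p pics; ls
cat > h.py <<'E'
import numpy as np, cv2
from cell import observe, cams, workorder
def grab(n):
    f=cams.grab_frame(n); R,_=cv2.Rodrigues(np.array(f['rvec'],float)); f['R']=R; f['t']=np.array(f['tvec'],float).ravel(); return f
def world(f):
    K=np.array(f['camera_matrix']); z=f['z_map']; v,u=np.mgrid[:400,:640]
    P=np.stack([(u-K[0,2])/K[0,0]*z,(v-K[1,2])/K[1,1]*z,z],-1)
    return (P-f['t'])@f['R']
E
python3 - <<'E'
from h import *
for n in ('scene','top'):
    f=grab(n); cv2.imwrite(f'pics/{n}0.png',f['img'][:,:,::-1]); np.savez(f'{n}0.npz',img=f['img'],W=world(f),z=f['z_map'])
    print(n, -f['R'].T@f['t'], f['camera_matrix'])
print(observe())
E
```

```text
pics
scene [0.01131357 0.79142515 0.77097846] [[370.14039162   0.         321.15972544]
 [  0.         370.14039162 195.68029891]
 [  0.           0.           1.        ]]
top [0.46827962 0.09614856 1.58090174] [[434.24156515   0.         321.71015701]
 [  0.         434.24156515 203.98672773]
 [  0.           0.           1.        ]]
{'t': 0.1, 'joints': array([-1.44466717e+00,  1.04642111e-01,  9.65790061e-02,  1.56392376e+00,
       -6.33826479e-06,  1.35308751e+00]), 'qd': array([ 0.0014939 , -0.00316262,  0.00360356,  0.00049534, -0.00166625,
       -0.00113957]), 'joint_torque': array([ 7.81787967e-03, -5.58201528e+01,  5.04725361e+01,  1.28312304e-02,
       -1.99369651e-04, -1.41521696e-05]), 'position': array([ 0.20222566, -0.56457847,  0.23061621]), 'tcp_rot': array([-5.94788283e-04,  9.85258119e-01,  1.71073334e-01,  2.40818483e-05]), 'contact_force': array([1.19988503, 1.11825962, 0.06824833]), 'ft_torque': array([ 0.01056905,  0.02708314, -0.02795275]), 'gripper_force': 0.0, 'width': 0.08518743588376275}
```

View pics/scene0.png

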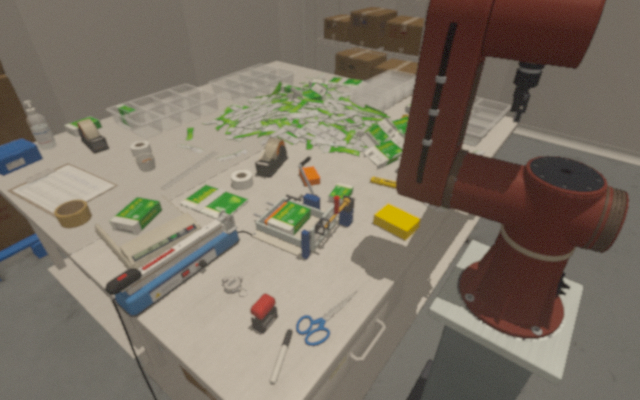

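View pics/top0.png

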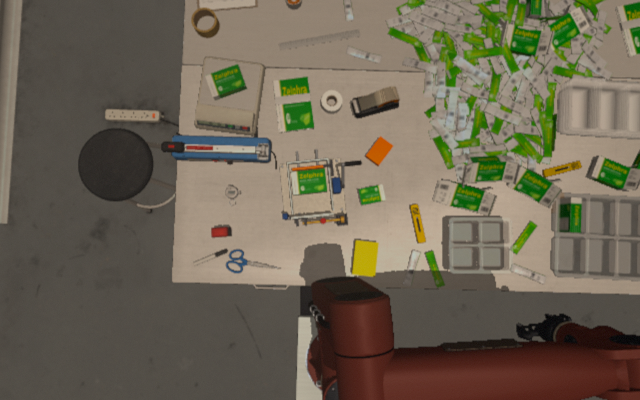

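The top view shows the lane at about (312,190), with the black lever grip at (352,163) and the gate along row ~217.

Carton candidates:
- in the lane (310,181), green/white
- small green one (371,194), smaller
- orange (379,151)
- yellow (364,257)

I choose the carton in the lane. The red knob is on the gate near (320,215); the red stamp at (221,231) is a look-alike. A close crop will check this.

Run:
```python
from h import *
d=np.load('top0.npz'); c=d['img'][140:240,260:393]
a=cv2.resize(c,None,fx=6,fy=6,interpolation=cv2.INTER_CUBIC)
cv2.imwrite('pics/crop1.png',a[:,:,::-1])
d=np.load('scene0.npz'); c=d['img'][150:260,240:373]
cv2.imwrite('pics/crop2.png',cv2.resize(c,None,fx=5,fy=5,interpolation=cv2.INTER_CUBIC)[:,:,::-1])
```

```text
(no output)
```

View pics/crop1.png

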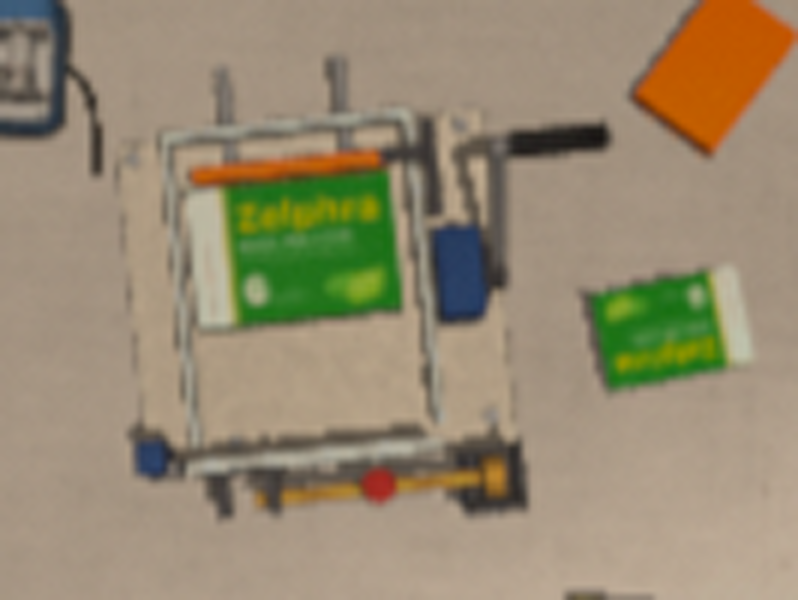

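View pics/crop2.png

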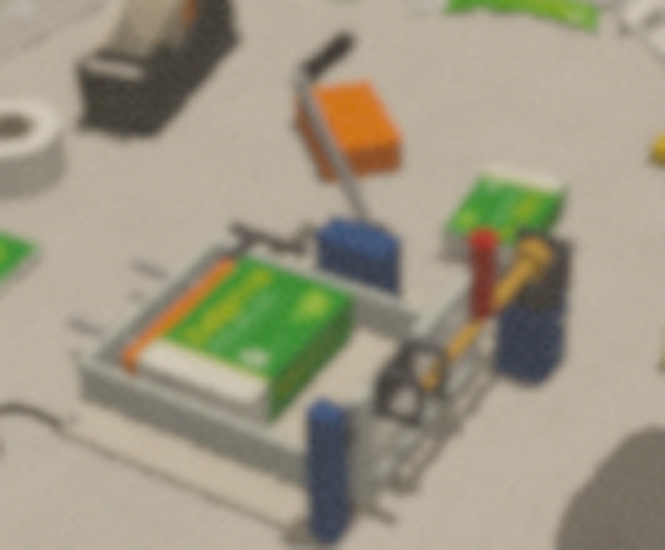

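The crops confirm the large Zelphra carton in the lane at top (310,181). The lever grip runs from (345,164) to (361,162), the knob cap is at (323,221), and the keeper at (342,219).

```bash
cat >> h.py <<'E'
def ray(f,u,v,z):
    K=np.array(f['camera_matrix']); c=-f['R'].T@f['t']; d=f['R'].T@np.array([(u-K[0,2])/K[0,0],(v-K[1,2])/K[1,1],1]); return c+d*(z-c[2])/d[2]
E
python3 - <<'E'
from h import *
np.set_printoptions(precision=4,suppress=True)
f=grab('top'); P=lambda a,b,z: ray(f,260+a/6-.4,140+b/6-.4,z)
for n,a,b,z in [('knob',379,485,.146),('gripL',512,142,.158),('gripR',606,133,.158),('wTL',165,137,.038),('wTR',410,112,.038),('wBL',195,445,.038),('wBR',435,420,.038),('gateL',190,468,.095),('gateR',445,440,.095),('baseTL',122,150,.003),('baseBR',512,435,.003),('cart TL',187,193,.039),('cTR',387,168,.039),('cBL',200,328,.039),('cBR',402,308,.039),('boltL',257,498,.1),('boltR',505,478,.1)]: print(n,P(a,b,z))
# segment red knob & dark grip by depth
W=world(f); I=f['img'].astype(int)
m=(I[...,0]>120)&(I[...,1]<70)&(W[...,2]>.1); v,u=np.where(m); ok=(u>300)&(u<345)&(v>200)&(v<235)
print('knob', W[v[ok],u[ok]].mean(0), ok.sum(), u[ok].mean(),v[ok].mean())
m=(I.max(-1)<80); v,u=np.where(m); ok=(u>344)&(u<364)&(v>157)&(v<168)&(W[v,u,2]>.12)
p=W[v[ok],u[ok]];print('grip', p.mean(0), p.min(0),p.max(0),ok.sum(), np.polyfit(p[:,1],p[:,0],1))
# scene camera
g=grab('scene');W=world(g); I=g['img'].astype(int)
m=(I[...,0]>110)&(I[...,1]<70); v,u=np.where(m); ok=(u>330)&(u<342)&(v>190)&(v<220)
p=W[v[ok],u[ok]];print('knob scene',p.mean(0),p.min(0),p.max(0))
ok=np.zeros((400,640),bool); ok[155:168,300:312]=1; ok&=(I.max(-1)<80)&(W[...,2]>.1); p=W[ok];print('grip scene',p.mean(0),p.min(0),p.max(0),len(p))
E
```

```text
knob [0.4925 0.0806 0.146 ]
gripL [0.6827 0.0127 0.158 ]
gripR [ 0.6892 -0.0389  0.158 ]
wTL [0.698  0.2125 0.038 ]
wTR [0.7171 0.0669 0.038 ]
wBL [0.515 0.189 0.038]
wBR [0.5337 0.0473 0.038 ]
gateL [0.5001 0.188  0.095 ]
gateR [0.52   0.0431 0.095 ]
baseTL [0.6945 0.241  0.003 ]
baseBR [ 0.5273 -0.0007  0.003 ]
cart TL [0.6647 0.1983 0.039 ]
cTR [0.683  0.0798 0.039 ]
cBL [0.5844 0.1881 0.039 ]
cBR [0.5996 0.0686 0.039 ]
boltL [0.484  0.1492 0.1   ]
boltR [0.4992 0.0086 0.1   ]
knob [0.4935 0.081  0.145 ] 24 322.6666666666667 220.125
grip [ 0.6815 -0.0105  0.1777] [ 0.4683 -0.0382  0.1462] [0.6921 0.0961 1.5809] 64 [-0.9549  0.6715]
knob scene [0.4904 0.0864 0.1227] [0.4863 0.0814 0.0925] [0.4963 0.0915 0.1482]
grip scene [ 0.6812 -0.0073  0.1558] [ 0.6788 -0.026   0.1542] [0.6846 0.0101 0.1573] 13
```

servo_tool(moves=[3.7,-2.0,0,-6.5,3.9,-1.6,0,-6.5,4.0,-1.2,0,-6.5,4.1,-0.7,0,-6.5,4.2,-0.2,0,-6.5,4.2,0.3,0,-6.5,4.1,0.7,0,-6.5,4.0,1.2,0,-6.5,3.9,1.6,0,-6.5,3.7,2.1,0,-6.5,3.4,2.5,0,-6.5,3.1,2.8,0,-6.5], fingers=5.0, grip_force=40)

```text
t: 1.4
position: [0.5356, -0.1849, 0.2312]
tcp_rot: [0.0, 0.656, 0.755, -0.0]
contact_force: [-0.4, -0.5, 0.7]
width: 0.0502
gripper_force: 0.0
```

```bash
cat >> h.py <<'E'
from scipy.spatial.transform import Rotation as Ro
PSI=.13; O=np.array([.5947,.1247,0])
LR=Ro.from_euler('z',PSI).as_matrix()
def lane(p): return LR.T@(np.asarray(p)-O)
def unl(p): return LR@np.asarray(p)+O
def tip(): 
    s=observe(); q=s['tcp_rot']; R=Ro.from_quat([q[1],q[2],q[3],q[0]]).as_matrix(); return s,R
def go(target,yaw=PSI):
    "delta in tool cm to bring grasp point to lane-frame target; tool-y yaw error deg about tool z"
    s,R=tip(); t=unl(target)-np.array([0,0,.019])
    a=np.arctan2(R[1,1],R[0,1]); e=(a-yaw+np.pi/2)%np.pi-np.pi/2
    print('t',round(s['t'],2),'lane grasp',lane(s['position']+[0,0,.019]).round(4),'delta tool cm',(R.T@(t-s['position'])*100).round(2),'turn',np.degrees(e).round(1),'F',s['contact_force'].round(1),'w',round(s['width'],4),s['joints'].round(2), 'grip',round(s['gripper_force'],1),'tz',R[:,2].round(3))
E
python3 -c "
from h import *
go([.0725,-.1485,.150])"
```

```text
t 1.4 lane grasp [-0.0987 -0.2993  0.2502] delta tool cm [14.93 17.26 10.02] turn 0.5 F [-0.4 -0.5  0.7] w 0.0502 [-0.56  0.   -0.01  1.56 -0.    0.87] grip 0.0 tz [ 0. -0. -1.]
```

servo_tool(moves=[3.0,3.4,0,0.5,3.0,3.5,0,0,3.0,3.5,0,0,3.0,3.5,0,0,2.9,3.4,0,0,0,0,1.5,0,0,0,1.5,0,0,0,1.5,0,0,0,1.5,0,0,0,0,0])

```text
t: 2.4
position: [0.6859, -0.0167, 0.1683]
tcp_rot: [-0.002, 0.661, 0.75, -0.001]
contact_force: [-0.3, -0.1, -0.0]
width: 0.0501
gripper_force: 0.0
```

Run:
```python
from h import *
go([.0725,-.1485,.150])
f=grab('scene'); cv2.imwrite('pics/s2.png',cv2.resize(f['img'][110:260,220:380],None,fx=4,fy=4,interpolation=cv2.INTER_CUBIC)[:,:,::-1])
```

```text
t 2.4 lane grasp [ 0.0721 -0.1521  0.1873] delta tool cm [0.35 0.05 3.73] turn -0.3 F [-0.3 -0.1 -0. ] w 0.0501 [-0.21  0.37  0.29  1.49 -0.    1.23] grip 0.0 tz [-0.004  0.001 -1.   ]
```

View pics/s2.png

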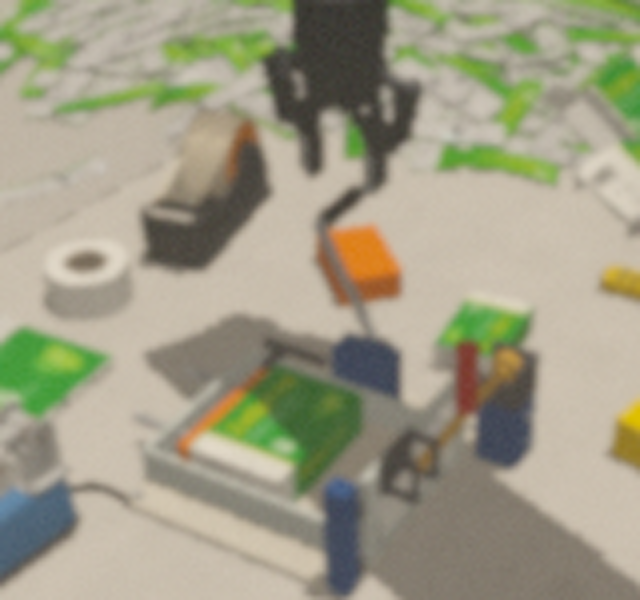

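The picture shows the open fingers straddling the grip bar (crop ~(345,205)) from above, so I descend and close.

servo_tool(moves=[0.2,0,1.3,0,0.1,0,1.3,0,0,0,1.1,0,0,0,0,0])

```text
t: 2.85
position: [0.6858, -0.0135, 0.1316]
tcp_rot: [-0.001, 0.661, 0.75, -0.001]
contact_force: [0.7, 0.9, -0.3]
width: 0.0499
gripper_force: 0.0
```

servo_tool(moves=[0,0,0,0,0,0,0,0,0,0,0,0,0,0,0,0,0,0,0,0,0,0,0,0], fingers=0)

```text
t: 3.45
position: [0.6872, -0.0139, 0.1351]
tcp_rot: [0.0, 0.661, 0.75, 0.0]
contact_force: [-1.7, -0.3, 5.5]
width: 0.0145
gripper_force: 39.3
```

Run:
```python
from h import *
go([.0725,-.1485,.150])
a=-.5
# lever path increments, 22 steps, lane dx,dz -> tool (ty ~ +lane x, tz=-dz)
th=np.linspace(.5,-.5,21); x=15+120*np.sin(th); z=45+120*np.cos(th)
print((np.diff(x)/10).round(2)); print((-np.diff(z)/10).round(2))
```

```text
t 3.45 lane grasp [ 0.0738 -0.1494  0.1541] delta tool cm [ 0.09 -0.13  0.41] turn -0.3 F [-1.7 -0.3  5.5] w 0.0145 [-0.21  0.37  0.23  1.43 -0.    1.24] grip 39.3 tz [ 0.001 -0.    -1.   ]
[-0.53 -0.55 -0.56 -0.57 -0.58 -0.58 -0.59 -0.6  -0.6  -0.6  -0.6  -0.6
 -0.6  -0.59 -0.58 -0.58 -0.57 -0.56 -0.55 -0.53]
[-0.27 -0.25 -0.22 -0.19 -0.16 -0.13 -0.1  -0.07 -0.04 -0.01  0.01  0.04
  0.07  0.1   0.13  0.16  0.19  0.22  0.25  0.27]
```

servo_tool(moves=[0,-0.5,-0.4,0,0,-0.5,-0.3,0,0,-0.6,-0.2,0,0,-0.6,-0.2,0,0,-0.6,-0.2,0,0,-0.6,-0.1,0,0,-0.6,-0.1,0,0,-0.6,-0.1,0,0,-0.6,0,0,0,-0.6,0,0])

```text
t: 4.45
position: [0.6315, -0.0213, 0.1532]
tcp_rot: [0.003, 0.661, 0.75, 0.002]
contact_force: [8.1, 1.0, 6.5]
width: 0.0144
gripper_force: 39.0
```

Run:
```python
from h import *
go([.015,-.1485,.165]); go([-.0425,-.1485,.150])
```

```text
t 4.45 lane grasp [ 0.0175 -0.1495  0.1722] delta tool cm [ 0.1  -0.26  0.72] turn -0.2 F [8.1 1.  6.5] w 0.0144 [-0.24  0.19  0.05  1.42  0.    1.2 ] grip 39.0 tz [ 0.007 -0.001 -1.   ]
t 4.45 lane grasp [ 0.0175 -0.1495  0.1722] delta tool cm [ 0.08 -6.02  2.18] turn -0.2 F [8.1 1.  6.5] w 0.0144 [-0.24  0.19  0.05  1.42  0.    1.2 ] grip 39.0 tz [ 0.007 -0.001 -1.   ]
```

servo_tool(moves=[0,-0.6,0.2,0,0,-0.6,0.2,0,0,-0.6,0.2,0,0,-0.6,0.2,0,0,-0.6,0.2,0])

```text
t: 4.95
position: [0.6028, -0.0252, 0.1475]
tcp_rot: [0.005, 0.661, 0.75, 0.003]
contact_force: [-3.8, 0.9, 37.3]
width: 0.0146
gripper_force: 44.8
```

Run:
```python
from h import *
go([-.0425,-.1485,.150])
```

```text
t 4.95 lane grasp [-0.0114 -0.1497  0.1665] delta tool cm [ 0.12 -3.13  1.61] turn -0.2 F [-3.8  0.9 37.3] w 0.0146 [-0.26  0.1  -0.06  1.4   0.    1.19] grip 44.8 tz [ 0.011 -0.002 -1.   ]
```

servo_tool(moves=[0,-0.4,-0.5,0,0,-0.6,0.1,0,0,-0.6,0.1,0])

```text
t: 5.25
position: [0.5849, -0.0273, 0.1436]
tcp_rot: [0.002, 0.661, 0.75, 0.001]
contact_force: [12.8, -2.4, -13.9]
width: 0.0145
gripper_force: 40.3
```

Run:
```python
from h import *
go([-.0425,-.1485,.150])
```

```text
t 5.25 lane grasp [-0.0294 -0.1494  0.1626] delta tool cm [ 0.09 -1.32  1.25] turn -0.3 F [ 12.8  -2.4 -13.9] w 0.0145 [-0.27  0.06 -0.11  1.4   0.    1.18] grip 40.3 tz [ 0.004 -0.001 -1.   ]
```

servo_tool(moves=[0,-0.5,0.4,0,0,-0.5,0.3,0,0,-0.3,0.2,0,0,0,0,0])

```text
t: 5.65
position: [0.5731, -0.0289, 0.137]
tcp_rot: [0.003, 0.661, 0.75, 0.002]
contact_force: [7.4, -0.6, 6.3]
width: 0.0142
gripper_force: 42.9
```

Run:
```python
from h import *
go([-.0425,-.1485,.150])
f=grab('scene'); c=cv2.resize(f['img'][110:260,220:380],None,fx=3,fy=3,interpolation=cv2.INTER_CUBIC)
cv2.imwrite('pics/s3.png',c[:,:,::-1])
g=grab('top'); W=world(g); I=g['img'].astype(int)
m=(I[...,1]>I[...,0]+50)&(W[...,2]>.02)&(W[...,2]<.055); m[:, :285]=0; m[:,345:]=0; m[:150]=0; m[215:]=0
p=np.array([lane(q) for q in W[m]]); print('green x pctl',np.percentile(p[:,0],[2,50,98]),np.percentile(p[:,2],[5,95]),len(p))
```

```text
t 5.65 lane grasp [-0.0413 -0.1495  0.156 ] delta tool cm [ 0.1  -0.13  0.59] turn -0.3 F [ 7.4 -0.6  6.3] w 0.0142 [-0.28  0.02 -0.16  1.38  0.    1.17] grip 42.9 tz [ 0.007 -0.001 -1.   ]
green x pctl [-0.0485334  -0.0131336   0.02585073] [0.04042462 0.05000364] 252
```

View pics/s3.png

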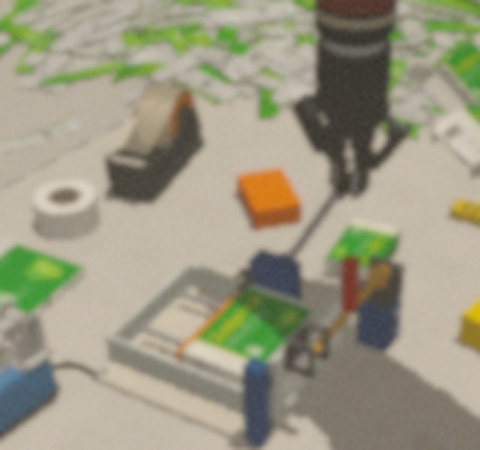

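The lever is at full stroke and the carton is forward, with its centre near x −12 mm. I ease the lever back.

servo_tool(moves=[0,0.5,-0.2,0,0,0.5,-0.2,0,0,0.6,-0.2,0,0,0.6,-0.2,0,0,0.6,-0.1,0])

```text
t: 6.25
position: [0.5991, -0.0255, 0.1461]
tcp_rot: [0.002, 0.661, 0.75, 0.0]
contact_force: [-1.7, -1.7, 9.2]
width: 0.0145
gripper_force: 44.9
```

Run:
```python
from h import *
go([.015,-.1485,.165])
```

```text
t 6.25 lane grasp [-0.0151 -0.1495  0.1651] delta tool cm [0.11 3.01 0.02] turn -0.3 F [-1.7 -1.7  9.2] w 0.0145 [-0.26  0.1  -0.06  1.41 -0.    1.19] grip 44.9 tz [ 0.002 -0.002 -1.   ]
```

servo_tool(moves=[0,0.6,-0.1,0,0,0.6,-0.1,0,0,0.6,-0.1,0,0,0.6,0,0,0,0.6,0,0,0,0.6,0,0,0,0.6,0.1,0])

```text
t: 6.95
position: [0.6409, -0.02, 0.1472]
tcp_rot: [0.001, 0.661, 0.75, 0.0]
contact_force: [1.8, -1.4, 0.3]
width: 0.0141
gripper_force: 46.7
```

Run:
```python
from h import *
go([.0725,-.1485,.150])
```

```text
t 6.95 lane grasp [ 0.027  -0.1494  0.1662] delta tool cm [0.12 4.54 1.63] turn -0.3 F [ 1.8 -1.4  0.3] w 0.0141 [-0.23  0.23  0.08  1.42 -0.    1.21] grip 46.7 tz [ 0.002 -0.001 -1.   ]
```

servo_tool(moves=[0,0.6,0.1,0,0,0.6,0.1,0,0,0.6,0.2,0,0,0.6,0.2,0,0,0.6,0.2,0,0,0.6,0.3,0,0,0.5,0.3,0,0,0.4,0.2,0,0,0.2,0,0,0,0,0,0])

```text
t: 7.95
position: [0.687, -0.0139, 0.13]
tcp_rot: [0.0, 0.661, 0.75, -0.0]
contact_force: [0.7, -0.9, 5.4]
width: 0.0144
gripper_force: 50.6
```

Run:
```python
from h import *
go([.0725,-.1485,.150])
```

```text
t 7.95 lane grasp [ 0.0736 -0.1494  0.149 ] delta tool cm [ 0.08 -0.11 -0.1 ] turn -0.2 F [ 0.7 -0.9  5.4] w 0.0144 [-0.21  0.38  0.22  1.42 -0.    1.24] grip 50.6 tz [ 0. -0. -1.]
```

servo_tool(moves=[0,0,0,0,0,0,0,0,0,0,0,0,0,0,0,0,0,0,-1.0,0,0,0,-2.0,0,0,0,-2.0,0,0,0,-1.5,0], fingers=5.0)

```text
t: 8.75
position: [0.6874, -0.0138, 0.1965]
tcp_rot: [0.001, 0.661, 0.75, 0.0]
contact_force: [0.4, 1.0, 0.4]
width: 0.0497
gripper_force: 0.0
```

servo_tool(moves=[2.0,-3.0,0,0,2.0,-3.0,0,0,2.0,-3.0,0,0,2.0,-3.0,0,0,2.0,-3.0,0,0,1.9,-3.0,0,0,0,0,0,0,0,0,0,0])

```text
t: 9.55
position: [0.4936, 0.082, 0.1952]
tcp_rot: [0.001, 0.661, 0.75, 0.0]
contact_force: [-0.0, -0.4, -0.4]
width: 0.0499
gripper_force: 0.0
```

Run:
```python
from h import *
go([-.107,-.0305,.131])
f=grab('top')
cv2.imwrite('pics/s4.png',cv2.resize(f['img'][140:250,260:393],None,fx=4,fy=4,interpolation=cv2.INTER_CUBIC)[:,:,::-1])
g=grab('scene'); W=world(g); I=g['img'].astype(int)
m=(I[...,0]>110)&(I[...,1]<70); v,u=np.where(m); ok=(u>325)&(u<350)&(v>185)&(v<225)
p=np.array([lane(q) for q in W[v[ok],u[ok]]]);print('knob scene',p.mean(0),p.min(0),p.max(0),ok.sum())
c=cv2.resize(g['img'][110:260,240:400],None,fx=4,fy=4,interpolation=cv2.INTER_CUBIC)
cv2.imwrite('pics/s5.png',c[:,:,::-1])
```

```text
t 9.55 lane grasp [-0.1058 -0.0292  0.2142] delta tool cm [-0.12 -0.13  8.32] turn -0.2 F [-0.  -0.4 -0.4] w 0.0499 [-0.1  -0.21 -0.27  1.51 -0.    1.35] grip 0.0 tz [ 0.002 -0.    -1.   ]
knob scene [-0.12629779  0.00963054  0.15014583] [-0.49203341 -0.03064563  0.08697932] [-0.10126422  0.73672605  0.77097846] 22
```

View pics/s5.png

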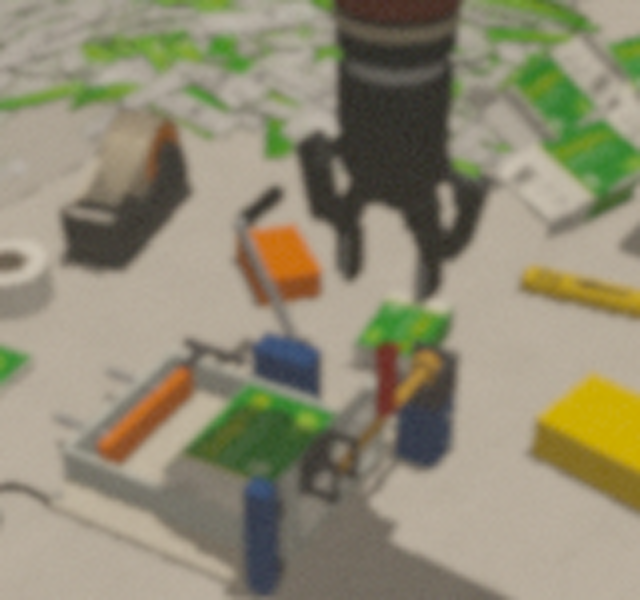

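The lever is back at rest (grip at crop (262,205)), the carton is forward, and the fingers hang centred over the red knob at (386,375). I descend onto it.

servo_tool(moves=[-0.1,-0.1,2.0,0,0,0,2.0,0,0,0,2.0,0,0,0,1.5,0,0,0,0.9,0,0,0,0,0])

```text
t: 10.25
position: [0.4922, 0.0805, 0.1091]
tcp_rot: [-0.001, 0.661, 0.75, -0.001]
contact_force: [-0.3, -0.2, 0.2]
width: 0.0499
gripper_force: 0.0
```

servo_tool(moves=[0,0,0,0,0,0,0,0,0,0,0,0,0,0,0,0,0,0,0,0,0,0,0,0], fingers=0, grip_force=50)

```text
t: 10.85
position: [0.4931, 0.0806, 0.1108]
tcp_rot: [0.001, 0.661, 0.75, 0.0]
contact_force: [0.8, -1.6, 1.9]
width: 0.0171
gripper_force: 48.7
```

Run:
```python
from h import *
go([-.107,-.0305,.131])
```

```text
t 10.85 lane grasp [-0.1065 -0.0306  0.1298] delta tool cm [ 0.01 -0.05 -0.12] turn -0.3 F [ 0.8 -1.6  1.9] w 0.0171 [-0.1  -0.19 -0.41  1.35 -0.    1.34] grip 48.7 tz [ 0.001 -0.    -1.   ]
```

servo_tool(moves=[0,0,-0.3,0,0,0,-0.3,0,0,0,-0.3,0,0,0,-0.2,0,0,0,0,0])

```text
t: 11.35
position: [0.4927, 0.0807, 0.1215]
tcp_rot: [0.0, 0.661, 0.75, 0.0]
contact_force: [1.8, 0.3, -1.0]
width: 0.0171
gripper_force: 48.7
```

Run:
```python
from h import *
go([-.107,-.0305,.140])
```

```text
t 11.35 lane grasp [-0.1069 -0.0304  0.1405] delta tool cm [-0.01 -0.01  0.05] turn -0.2 F [ 1.8  0.3 -1. ] w 0.0171 [-0.1  -0.2  -0.4   1.37 -0.    1.34] grip 48.7 tz [ 0. -0. -1.]
```

servo_tool(moves=[0.4,0,0,0,0.4,0,0,0,0.4,0,0,0,0.4,0,0,0,0.4,0,0,0,0.4,0,0,0,0.4,0,0,0,0.4,0,0,0,0,0,0,0])

```text
t: 12.25
position: [0.4886, 0.113, 0.1213]
tcp_rot: [-0.0, 0.661, 0.75, 0.0]
contact_force: [2.2, 0.3, -0.8]
width: 0.0173
gripper_force: 48.7
```

Run:
```python
from h import *
go([-.107,.0015,.140])
# swing plan: knob relative to hinge, clockwise by a (deg); tool turned with the gate, cumulative
s,R=tip(); h=np.array([-.085,.083]); k=lane(s['position'])[:2]-h
n=12; step=np.radians(2.2)
for i in range(n):
    a=-i*step; rot=lambda t:np.array([[np.cos(t),-np.sin(t)],[np.sin(t),np.cos(t)]])
    d=rot(a-step)@k-rot(a)@k; dl=rot(-a)@d
    print('tx',round(dl[1]*100,2),'ty',round(dl[0]*100,2)) if i in(0,11) else None
```

```text
t 12.25 lane grasp [-0.1067  0.0021  0.1403] delta tool cm [-0.06 -0.03  0.03] turn -0.2 F [ 2.2  0.3 -0.8] w 0.0173 [-0.03 -0.19 -0.39  1.37  0.    1.41] grip 48.7 tz [ 0.  0. -1.]
tx 0.09 ty -0.31
tx 0.09 ty -0.31
```

servo_tool(moves=[0.1,-0.3,0,2.2,0.1,-0.3,0,2.2,0.1,-0.3,0,2.2,0.1,-0.3,0,2.2,0.1,-0.3,0,2.2,0.1,-0.3,0,2.2,0.1,-0.3,0,2.2,0.1,-0.3,0,2.2,0.1,-0.3,0,2.2,0.1,-0.3,0,2.2,0.1,-0.3,0,2.2,0.1,-0.3,0,2.2])

```text
t: 13.45
position: [0.454, 0.1272, 0.1213]
tcp_rot: [0.0, 0.816, 0.579, -0.0]
contact_force: [0.9, -2.3, -1.2]
width: 0.0169
gripper_force: 48.7
```

servo_tool(moves=[0,0,0,0,0,0,0,0,0,0,0,0,0,0,0,0])

```text
t: 13.85
position: [0.4541, 0.1272, 0.1212]
tcp_rot: [0.0, 0.815, 0.579, -0.0]
contact_force: [1.0, -2.4, -1.0]
width: 0.017
gripper_force: 48.7
```

Run:
```python
from h import *
go([-.107,.0015,.140],PSI-np.radians(26.4))
s,R=tip(); k=lane(s['position'])[:2]-[-.085,.083]; r=np.hypot(*k); print('r',r,'gate angle',np.arctan2(-22,-np.sqrt(r*r*1e6-22**2))-np.arctan2(k[0],k[1]))
f=grab('scene')
cv2.imwrite('pics/s6.png',cv2.resize(f['img'][110:260,240:400],None,fx=4,fy=4,interpolation=cv2.INTER_CUBIC)[:,:,::-1])
```

```text
t 13.85 lane grasp [-0.1391  0.0207  0.1402] delta tool cm [-0.28  3.73  0.02] turn -0.2 F [ 1.  -2.4 -1. ] w 0.017 [-0.01 -0.29 -0.47  1.39 -0.    1.9 ] grip 48.7 tz [-0. -0. -1.]
r 0.08250200642129203 gate angle -0.4450150888150022
```

View pics/s6.png

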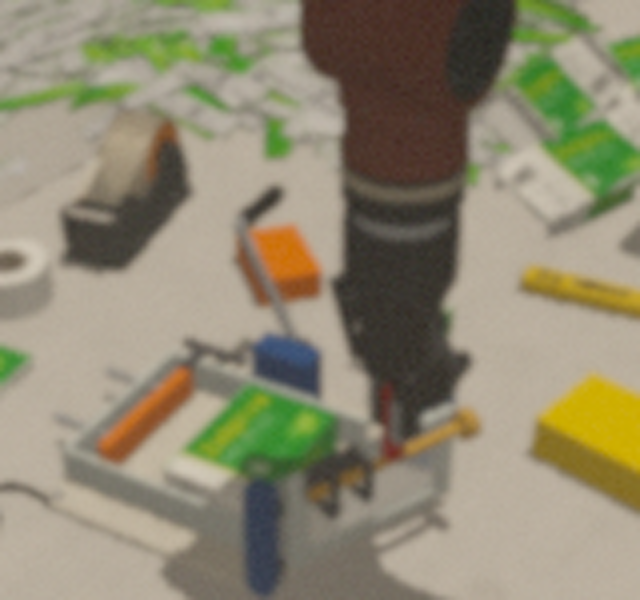

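The gate stands open by about 0.445 rad, with the bolt's thick end clear at crop (465,425). The knob is gripped, the carton is still in the lane, and the lever is at rest, so I hand in.

```bash
python3 -c "
from cell import workorder
print(workorder.close_job())"
```

```text
the job is handed in; nothing more can be done
None
```

I handed the job in at about 14 s on the robot's clock: lever pulled through full stroke and eased back to rest, carton left forward behind the gate, bolt drawn about 32 mm, and the gate held about 0.445 rad (25°) open with the knob still gripped. The close call returned no verdict, so these are my own measurements and camera views.

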